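Shift the catheter feed drive into slow feed

TASK

On the white feed drive, push the black-knobbed lever through its H-gate out of the grey-marked side, across neutral and fully home into the slot marked with the green disc. Only push it with the outside of the fingers, never take the knob between them; do not run the lever home into the red-marked slot, and leave everything else on the bench and on the drive where it is. Then move the hand clear.

Things in the scene. Friction and masses are not known exactly. Their poses are not given: they have to be found in the camera images.
- drive: White box bolted to the bench, 78 mm tall, x -90..90, y -160..100 mm about the origin, with a motor (20-70 mm high) out of its -y side to y -215. Origin: on the bench under the H-gate's centre; x away from the robot, y left, z up, when not turned (turned up to 0.45 rad either way).
- gate_centre (a point): Centre of the H-gate, on the top of an aluminium plate (116 x 100 mm) 90 mm above the bench. Axes as the drive's. The opening: two slot columns along x, 14 mm wide, x -27..27 mm, centred at y +18 (left, grey discs) and y -18 mm (right, green and red discs), joined by a cross channel along y, 14 mm wide, at x 0 (neutral). Noses between are rounded. The lever can only follow it.
- knob (a point): Centre of the lever's black ball knob, 30 mm across, on a 10 mm steel stick. It tips about a pivot 20 mm above the drive's origin, 140 mm from the knob: knob 150 to 160 mm above the bench. In the drive's frame: neutral x 0; home in a slot x +/-37 mm; left column y +35, right y -35 mm. Stops limit it there. 1 to 3 N at the knob moves it; it stays where left: no spring, no detent.
- stick_at_gate (a point): Point on the lever's stick at gate height, 70 mm from the pivot. It moves half as far as the knob: in the drive's frame x +/-19 mm when home in a slot, y +/-17 mm in the columns.
- rocker (a joint): Fore-and-aft tilt of the lever, rad: 0 neutral, +0.278 home in a far slot (away from the robot), -0.278 home in a near slot. Starts anywhere in this range.
- lever (a joint): Sideways tilt of the lever, rad: +0.252 left column (grey discs), -0.252 right column (green and red). Starts in the left column.
- green_disc: Green flat disc, 16 mm across, 1 mm thick, on the gate plate just beyond the end of the slot it marks (slow feed, the wanted slot): in the drive's frame y -18 mm and x +39 mm (far slot) or x -39 mm (near slot). Origin on its underside.
- red_disc: Red flat disc, like the green one, at the other end of the same right-hand column. Marks the rapid-feed slot, which must not be engaged.
- stopcock: loose blue-and-white three-way stopcock, 50 x 36 x 33 mm, lying on the drive's own deck to the right of the gate plate; origin on its underside (bystander, leave alone).
- syringe: loose clear syringe with blue plunger, 135 mm long, 20 mm thick, lying on the bench to the left of the drive; origin on its underside (bystander, leave alone).
- vial: loose amber vial with blue cap, 30 mm across, 55 mm tall, behind the drive on the left; origin on its underside (bystander, leave alone).
- clamp_stand: loose small helping-hand clamp stand of dark cast iron, about 70 x 90 mm, 134 mm tall, to the right of the drive; origin on its underside (bystander, leave alone).
- wire_spool: loose orange wire spool, 56 mm across, 26 mm tall, behind the drive on the right; origin on its underside (bystander, leave alone).
- screwdriver: loose red-handled screwdriver lying on the bench in front of the drive; origin on its underside (bystander, leave alone).
- beaker: loose clear open beaker, 58 mm across, 70 mm tall, behind the drive; origin on its underside (bystander, leave alone).

How it is judged (in metres and radians):
At the end, for the whole second after the job is handed in: The lever rests fully home in the green-marked slot: its stick at gate height is within 25 mm of the green disc's centre (about 20 mm when hard against the end), on the right-hand side of the gate, at rest; all bystanders are within 20 mm of where they stood (horizontal distance between stick_at_gate and green_disc below 0.025 m and y of stick_at_gate in the frame of drive below -0.011 m and velocity of joint rocker between -0.1 and 0.1 rad/s and velocity of joint lever between -0.1 and 0.1 rad/s and distance of each of stopcock, syringe, vial, clamp_stand, wire_spool, screwdriver, beaker from where it was at the start of the episode below 0.02 m); the robot touches nothing.
It fails at once if the lever is pushed home (within 5 mm at the gate) in the red slot (horizontal distance between stick_at_gate and red_disc below 0.025 m).
It fails at once if the knob is taken between the fingers instead of being pushed (horizontal distance between the grasp point and knob below 0.012 m and distance between the grasp point and knob below 0.024 m).
It fails at once if a bystander is shifted, lifted or knocked over (more than 20 mm) (distance of any of stopcock, syringe, vial, clamp_stand, wire_spool, screwdriver, beaker from where it was at the start of the episode above 0.02 m).
It also fails if it takes over 48 s, if anything falls off the work surface, if the arm or the gripper's body presses on something with over 40 N, if the wrist force passes 120 N, or if a joint passes its speed limit or range.

ROBOT

A 7-joint arm with a two-finger parallel gripper is mounted at the origin on the work surface. World frame = base frame: x ahead of the robot, y to its left, z up, the work surface at z = 0. Lengths are in m, angles in degrees, forces in N, time in s.
With the tool pointing down it reaches from about 0.35 to 0.9 m from the base axis. Payload 19.9 kg.
Tool frame: the origin (TCP) lies midway between the tips of the shut fingers; the grasp point (between the pads) lies 19 mm behind it; z points along the fingers, y is the direction in which the jaws open and shut (so a half turn about z gives the same grasp; the last joint's range is limited). The gripper opens to 85 mm and grips with 20 to 120 N. Pads are 22 mm wide; open, the fingers measure 114 mm over their backs; the gripper's body (76 mm by 85 mm) begins 54 mm behind the grasp point. The pads swing forward as they close: fully open they stand 13 mm farther back than shut.
Start: joints at [74.227, 23.915, -0.59, 92.452, 0.269, 63.638, -3.037], TCP at [0.145, -0.608, 0.231] pointing down, gripper open.
Joint ranges: [-161.28, 161.28], [-22.2, 115.67], [-73.04, 71.86], [3.21, 147.25], [-68.34, 248.33], [10.77, 114.83], [-161.83, 161.83]. Speed limits (degrees/s): [108.29, 108.29, 136.94, 136.94, 172.46, 172.46, 172.46].

INTERFACE

Orientations are given as a 3x3 rotation matrix whose columns are the frame's x, y, z axes.
In Python, from workcell import manip, optics gives the robot as it stands.
- The arm moves only by the tool arm_command, never from a script. Its argument "steps" is a list of rows, each a list of 3 entries, a list of its own where there are three numbers: the turn, a rotation vector about the tool's x, y, z in degrees, then the shift along the tool's x, y, z in cm, then the finger opening in cm, from 0 to 8.54. A call has exactly 5 rows; each row shifts and turns the commanded pose from where the row before left it, along the tool's axes as they then stand; what a row does not reach is not made up. A row lasts 1/10 s, in which the tool goes at most 50 mm and 8.59 degrees, less where a joint would pass 70% of its speed; a pose out of reach is approached as far as the arm can. A call with a gripper value outside its range is refused whole. The fingers move at their own pace and stop on an object; the grip force is fixed at half the most. Time passes only in rows, so rows that do not move let the fingers close, or fill a call up. It gives the time, the measured TCP pose, the force and the opening at its end, in the units of the state.
- manip.observe(): the state, without advancing time (a new reading comes with each control period).
- optics.camera(name): name is "side" or "top" or "wrist"; returns a dict with "frame" (384x512x3 uint8, red, green, blue), "depth" (384x512 float32, m along the optical axis (not along the pixel's ray), 0 where there is no reading), "mtx" (3x3 intrinsics, pixels), "dist" ([k1, k2, p1, p2, k3] as OpenCV has them; the pictures are not rectified), "R" (3x3) and "t" (3): a world point X has camera coordinates R X + t. Camera axes: x right, y down, z forward; pixel columns grow to the right and rows downward; lengths in m; the calibration is good to about 2 mm. A picture is of the moment at which its call begins.
- manip.close_job(): hands the job in, once; it reports no verdict.
The state is a dict: "clock": time; "joint_pos": joint angles; "qvel": joint speeds; "tau": joint torques, N m; "tool_pos": TCP position; "ee_rot": TCP orientation; "contact_force": force on the tool from outside, world axes, zero at the start; "moment": the same for the moment, N m; "opening": opening from 0.0 (shut) to 1.0 (fully open).
Only numpy, scipy, OpenCV 4.12 (cv2) and the standard library are available. Lean on these libraries where they do the work, as an engineer would, in place of code of your own. Each camera call takes 0.05 s, during which the arm holds its last target. There are 200 camera calls.

## Working session

There is one attempt and no reset: what is moved stays moved. The work goes in short steps, Python scripts to look and compute and a tool call to move; the robot and the scene stay as the last step left them, time stands still between calls to the robot, and variables do not carry over. Pictures are saved under pics/ and viewed, about 8 in all and at most 12, crops included, and the job is handed in when it is done.

Besides the shell and the picture viewer there is one more tool, called after "Emit:" as name(argument=value, ...), one argument or row to a line, values as JSON. arm_command: Moves the arm, as the interface text tells. Its arguments: {"type":"object","properties":{"steps":{"type":"array"}},"required":["steps"]}

```bash
mkdir -p pics; ls
cat > h.py <<'E'
import numpy as np,cv2
from workcell import manip,optics
def cam(n,save=None):
    c=optics.camera(n)
    if save: cv2.imwrite('pics/'+save,c['frame'][:,:,::-1])
    return c
def ray(c,u,v):
    p=cv2.undistortPoints(np.array([[[u,v]]],float),np.array(c['mtx']),np.array(c['dist']))[0,0]
    R=np.array(c['R']);o=-R.T@np.array(c['t']);d=R.T@np.array([p[0],p[1],1]);return o,d
def plane(c,u,v,z):
    o,d=ray(c,u,v);return o+d*(z-o[2])/d[2]
E
python3 - <<'E'
from h import *
s=manip.observe()
for k in ('clock','joint_pos','tool_pos','ee_rot','contact_force','opening'):print(k,np.round(s[k],3))
a=cam('top')['frame'];b=cam('side')['frame']
cv2.imwrite('pics/a.png',a[:,:,::-1]);cv2.imwrite('pics/b.png',b[:,:,::-1])
E
```

```text
pics
clock 0.0
joint_pos [74.226 23.947 -0.591 92.484  0.269 63.637 -3.036]
tool_pos [ 0.145 -0.608  0.231]
ee_rot [[ 0.973  0.232 -0.   ]
 [ 0.232 -0.973  0.001]
 [-0.    -0.001 -1.   ]]
contact_force [ 0.036  0.042 -0.227]
opening 0.999
```

View pics/a.png

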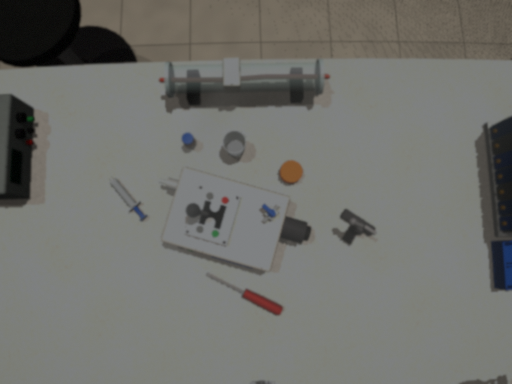

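View pics/b.png

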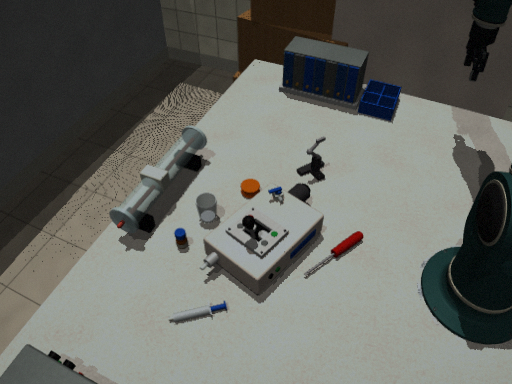

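The top view shows the drive at about (225,218). Green disc is at (215,233) on the near right, red at (225,200) on the far right, and the knob at (193,211) in the left column. Next I measure them.

Run:
```python
from h import *
c=cam('top');f=c['frame'].astype(int)
hsv=cv2.cvtColor(c['frame'],cv2.COLOR_RGB2HSV)
roi=np.zeros((384,512),bool);roi[170:270,165:260]=1
def cen(m):
    n,l,st,ce=cv2.connectedComponentsWithStats((m&roi).astype(np.uint8))
    return [(st[i,4],*np.round(ce[i],1)) for i in range(1,n) if st[i,4]>8]
g=(hsv[...,0]>45)&(hsv[...,0]<85)&(hsv[...,1]>110)
r=((hsv[...,0]<8)|(hsv[...,0]>172))&(hsv[...,1]>120)
k=(hsv[...,2]<80)
G=cen(g);R=cen(r);print(G,R,cen(k))
G=max(G);R=max(R)
pg=plane(c,G[1],G[2],.091);pr=plane(c,R[1],R[2],.091)
print('g',pg,'r',pr)
ex=(pr-pg)[:2];L=np.linalg.norm(ex);ex/=L;ey=np.array([-ex[1],ex[0]])
o=(pg+pr)[:2]/2+.018*ey
print('L',L,'yaw',np.degrees(np.arctan2(ex[1],ex[0])),'gate',o)
p=plane(c,193,211,.155)[:2]-o
print('knob drive frame',p@ex,p@ey)
for n,u,v,z in [('stopcock',268,211,.095),('stand',357,226,.1),('standtop',345,213,.134),('vial',188,139,.055),('beaker',234,144,.07),('spool',291,171,.026)]:
    q=plane(c,u,v,z)[:2]-o;print(n,np.round([q@ex,q@ey],3))
cr=c['frame'][165:275,155:300,::-1];cv2.imwrite('pics/c.png',cv2.resize(cr,None,fx=5,fy=5,interpolation=cv2.INTER_CUBIC))
```

```text
[(np.int32(13), np.float64(214.6), np.float64(233.4))] [(np.int32(20), np.float64(224.8), np.float64(199.8))] [(np.int32(500), np.float64(205.8), np.float64(213.2)), (np.int32(13), np.float64(190.2), np.float64(250.9)), (np.int32(115), np.float64(229.2), np.float64(262.3))]
g [0.49972487 0.09474051 0.091     ] r [0.57451037 0.07051979 0.091     ]
L 0.0786098842930282 yaw -17.94553698324585 gate [0.54266365 0.09975445]
knob drive frame -0.00692007680601773 0.032886856073490595
stopcock [ 0.042 -0.118]
stand [ 0.066 -0.319]
standtop [ 0.082 -0.278]
vial [0.157 0.112]
beaker [0.173 0.002]
spool [ 0.158 -0.147]
```

View pics/c.png

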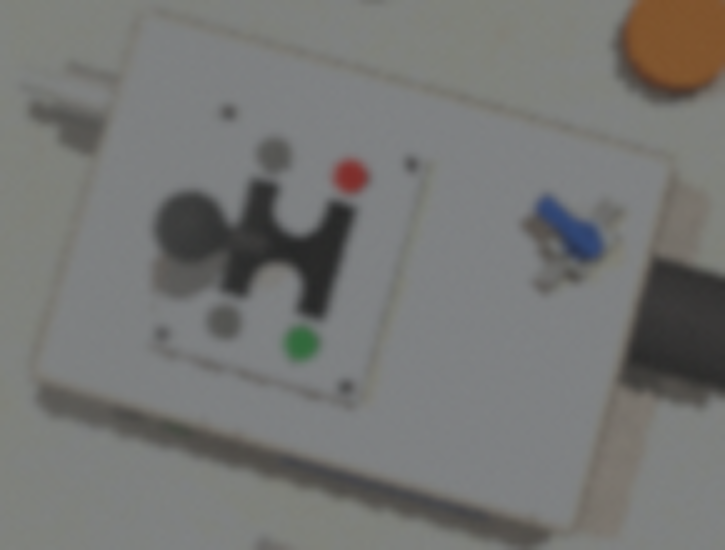

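The knob is in the left column, about 7 mm on the near side of neutral. I'll shut the fingers, rise, turn to the drive's yaw and travel to its left side.

Emit:
arm_command(
  steps=[
    [[0,0,6.3],[0,0,-0.8],0],
    [[0,0,6.3],[0,0,-0.8],0],
    [[0,0,6.3],[0,0,-0.4],0],
    [[0,0,6.3],[0,0,0],0],
    [[0,0,6.2],[0,0,0],0],
  ],
)

```text
clock: 0.65
tool_pos: [0.1448, -0.6079, 0.2511]
ee_rot: [[0.95, -0.313, -0.0], [-0.313, -0.95, 0.0], [-0.0, -0.0, -1.0]]
contact_force: [-0.1, 0.1, -0.2]
opening: 0.145
```

Emit:
arm_command(
  steps=[
    [[0,0,0],[0.65,-3.7,0],0],
    [[0,0,0],[0.65,-3.7,0],0],
    [[0,0,0],[0.65,-3.7,0],0],
    [[0,0,0],[0.65,-3.7,0],0],
    [[0,0,0],[0.65,-3.7,0],0],
  ],
)

```text
clock: 1.15
tool_pos: [0.2333, -0.4406, 0.2511]
ee_rot: [[0.951, -0.309, -0.0], [-0.309, -0.951, 0.0], [-0.0, -0.0, -1.0]]
contact_force: [0.0, -1.5, 0.1]
opening: -0.0
```

Emit:
arm_command(
  steps=[
    [[0,0,0],[0.65,-3.7,0],0],
    [[0,0,0],[0.65,-3.7,0],0],
    [[0,0,0],[0.65,-3.7,0],0],
    [[0,0,0],[0.65,-3.7,0],0],
    [[0,0,0],[0.65,-3.7,0],0],
  ],
)

```text
clock: 1.65
tool_pos: [0.3214, -0.2747, 0.2513]
ee_rot: [[0.951, -0.309, -0.0], [-0.309, -0.951, -0.0], [-0.0, 0.0, -1.0]]
contact_force: [0.8, 0.5, 0.4]
opening: 0.001
```

Emit:
arm_command(
  steps=[
    [[0,0,0],[0.65,-3.7,0],0],
    [[0,0,0],[0.65,-3.7,0],0],
    [[0,0,0],[0.65,-3.7,0],0],
    [[0,0,0],[0.65,-3.7,0],0],
    [[0,0,0],[0.65,-3.7,0],0],
  ],
)

```text
clock: 2.15
tool_pos: [0.4094, -0.1088, 0.2514]
ee_rot: [[0.951, -0.309, 0.0], [-0.309, -0.951, -0.0], [0.0, 0.0, -1.0]]
contact_force: [0.4, -0.4, -0.5]
opening: 0.004
```

Emit:
arm_command(
  steps=[
    [[0,0,0],[1.0,-3.7,0],0],
    [[0,0,0],[1.0,-3.7,0],0],
    [[0,0,0],[1.0,-3.7,0],0],
    [[0,0,0],[1.0,-3.0,0],0],
    [[0,0,0],[0,0,0],0],
  ],
)

```text
clock: 2.65
tool_pos: [0.492, 0.015, 0.2511]
ee_rot: [[0.952, -0.305, 0.0], [-0.305, -0.952, 0.002], [-0.0, -0.002, -1.0]]
contact_force: [-1.0, 0.1, -0.2]
opening: 0.003
```

Run:
```python
from h import *
c=cam('wrist','w1.png');cam('side','s1.png')
o=-np.array(c['R']).T@np.array(c['t']);print('cam',o,manip.observe()['tool_pos'])
```

```text
cam [ 0.55862539 -0.00692682  0.39349186] [0.49053932 0.01170685 0.25089238]
```

View pics/w1.png

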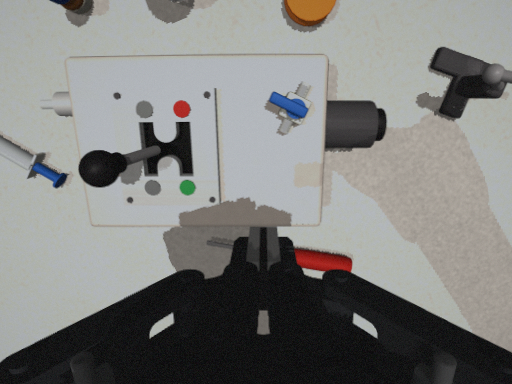

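The wrist view shows green at (188,187), red at (181,108) and the knob at (99,168). The knob is left of the gate and slightly near of neutral. Now I refine those positions.

Run:
```python
from h import *
c=cam('wrist');hsv=cv2.cvtColor(c['frame'],cv2.COLOR_RGB2HSV)
H,S,V=[hsv[...,i] for i in range(3)]
def big(m,x0,x1,y0,y1):
    z=np.zeros_like(m);z[y0:y1,x0:x1]=m[y0:y1,x0:x1]
    M=cv2.moments(z.astype(np.uint8));return M['m10']/M['m00'],M['m01']/M['m00'],M['m00']
G=big((H>45)&(H<85)&(S>110),150,230,80,210);R=big(((H<8)|(H>172))&(S>120),150,230,80,210);
K=big(V<60,70,118,140,195);print(G,R,K)
pg=plane(c,*G[:2],.091);pr=plane(c,*R[:2],.091)
ex=(pr-pg)[:2];L=np.linalg.norm(ex);ex/=L;ey=np.array([-ex[1],ex[0]]);o=(pg+pr)[:2]/2+.018*ey
print('L',L,'yaw',np.degrees(np.arctan2(ex[1],ex[0])),'gate',o)
p=plane(c,*K[:2],.155)[:2]-o;print('knob',p@ex,p@ey)
t=manip.observe()['tool_pos'][:2]-o;print('tcp in drive',t@ex,t@ey)
```

```text
(182.87058823529412, 186.45294117647057, 170.0) (176.55251141552512, 108.8082191780822, 219.0) (95.38971161340608, 167.52377240841778, 1283.0)
L 0.07680784982247227 yaw -17.381200338223746 gate [0.54303047 0.09921979]
knob -0.004186897969024857 0.03343707685504551
tcp in drive -0.023936758446829447 -0.09994812817965845
```

Emit:
arm_command(
  steps=[
    [[0,0,0],[0.5,-4.0,0],0],
    [[0,0,0],[0.5,-4.0,0],0],
    [[0,0,0],[0.5,-4.0,0],0],
    [[0,0,0],[0.4,-4.0,0],0],
    [[0,0,0],[0.3,-3.3,0],0],
  ],
)

```text
clock: 3.3
tool_pos: [0.5718, 0.1888, 0.2513]
ee_rot: [[0.951, -0.31, 0.0], [-0.31, -0.951, -0.0], [0.0, 0.0, -1.0]]
contact_force: [0.7, 0.2, -0.3]
opening: 0.002
```

Emit:
arm_command(
  steps=[
    [[0,0,0],[0,0,2.8],0],
    [[0,0,0],[0,0,2.8],0],
    [[0,0,0],[0,0,2.8],0],
    [[0,0,0],[0,0,2.8],0],
    [[0,0,0],[0,0,0],0],
  ],
)

```text
clock: 3.8
tool_pos: [0.5696, 0.1861, 0.1362]
ee_rot: [[0.951, -0.31, -0.005], [-0.31, -0.951, -0.002], [-0.004, 0.004, -1.0]]
contact_force: [0.0, -0.6, -0.3]
opening: 0.002
```

```bash
cat >> h.py <<'E'
O=np.array([.543,.0993]);a=np.radians(-17.6);EX=np.array([np.cos(a),np.sin(a)]);EY=np.array([-EX[1],EX[0]])
def tcp():
    s=manip.observe();t=np.array(s['tool_pos']);d=t[:2]-O
    print('t',s['clock'],'drive mm',np.round([d@EX*1e3,d@EY*1e3,t[2]*1e3],1),'F',np.round(s['contact_force'],1))
def crop(name):
    c=cam('side');f=c['frame'][140:300,170:370,::-1];cv2.imwrite('pics/'+name,cv2.resize(f,None,fx=3,fy=3))
E
python3 -c "
from h import *
crop('s2.png');tcp()"
```

```text
t 3.85 drive mm [-1.000e-01  9.180e+01  1.385e+02] F [-0.2  0.5  1.5]
```

View pics/s2.png

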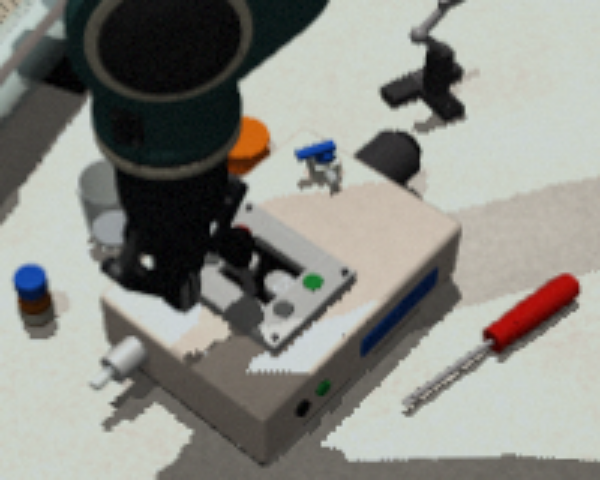

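The shut fingers are left of the knob with nothing else nearby. Now I push towards -y in small steps.

Emit:
arm_command(
  steps=[
    [[0,0,0],[0,1.2,0],0],
    [[0,0,0],[0,1.0,0],0],
    [[0,0,0],[0,1.0,0],0],
    [[0,0,0],[0,1.0,0],0],
    [[0,0,0],[0,0.8,0],0],
  ],
)

```text
clock: 4.35
tool_pos: [0.5559, 0.1397, 0.1399]
ee_rot: [[0.951, -0.31, 0.001], [-0.31, -0.951, 0.0], [0.001, -0.0, -1.0]]
contact_force: [0.5, 1.4, 1.9]
opening: -0.002
```

```bash
python3 -c "
from h import *
tcp();cam('wrist','w2.png')"
```

```text
t 4.35 drive mm [  0.   42.4 139.9] F [0.5 1.4 1.9]
```

View pics/w2.png

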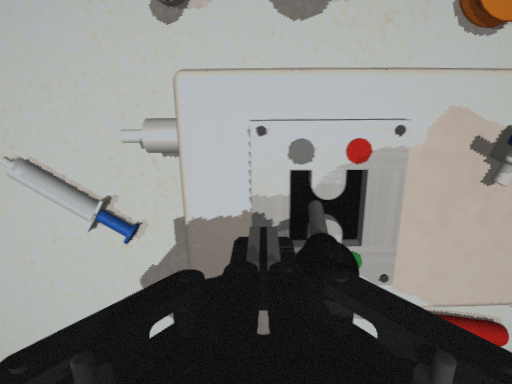

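```bash
python3 -c "
from h import *
c=cam('wrist')
print('cam',(-c['R'].T@c['t']))
for n,u,v,z in [('knob',332,258,.158),('stick',315,207,.095),('green',357,260,.091),('red',359,151,.091),('tip',263,230,.14)]:
    d=plane(c,u,v,z)[:2]-O;print(n,np.round([d@EX*1e3,d@EY*1e3],1))
"
```

```text
cam [0.62205316 0.1164854  0.28210435]
knob [1.7 9.8]
stick [3.6 7.3]
green [-37.  -24.2]
red [ 39.  -19.5]
tip [ 7.7 40.7]
```

The knob is now about (+2, +10) mm and moving along the cross channel. I keep pushing.

Emit:
arm_command(
  steps=[
    [[0,0,0],[0,0.9,0],0],
    [[0,0,0],[0,0.9,0],0],
    [[0,0,0],[0,0.9,0],0],
    [[0,0,0],[0,0.9,0],0],
    [[0,0,0],[0,0.5,0],0],
  ],
)

```text
clock: 4.95
tool_pos: [0.5427, 0.1004, 0.1391]
ee_rot: [[0.951, -0.31, -0.001], [-0.31, -0.951, -0.0], [-0.0, 0.001, -1.0]]
contact_force: [0.8, 1.5, -1.4]
opening: -0.002
```

Emit:
arm_command(
  steps=[
    [[0,0,0],[0,0.2,0],0],
    [[0,0,0],[0,0.2,0],0],
    [[0,0,0],[0,0,0],0],
    [[0,0,0],[0,0,0],0],
    [[0,0,0],[0,0,0],0],
  ],
)

```text
clock: 5.45
tool_pos: [0.5419, 0.098, 0.1393]
ee_rot: [[0.951, -0.309, -0.0], [-0.309, -0.951, 0.0], [-0.0, -0.0, -1.0]]
contact_force: [-0.0, -0.3, -0.8]
opening: -0.002
```

```bash
python3 -c "
from h import *
tcp();cam('wrist','w3.png')"
```

```text
t 5.45 drive mm [ -0.7  -1.6 139.3] F [-0.  -0.3 -0.8]
```

View pics/w3.png

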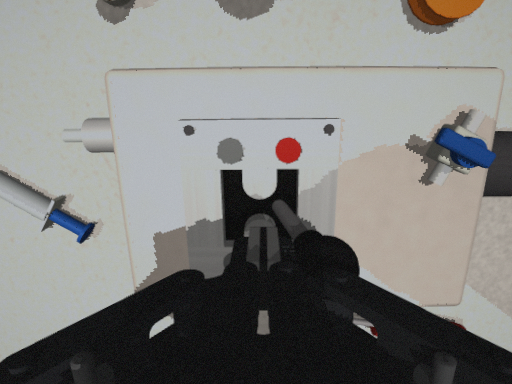

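The stick is now in the right-hand column at neutral: base at (283,205), knob at (328,266). I'll back off left and go round to the far side of the knob.

Emit:
arm_command(
  steps=[
    [[0,0,0],[0,-1.5,0],0],
    [[0,0,0],[0,-1.5,0],0],
    [[0,0,0],[3.0,0,0],0],
    [[0,0,0],[3.0,0,0],0],
    [[0,0,0],[0,0,0],0],
  ],
)

```text
clock: 6.0
tool_pos: [0.6112, 0.1076, 0.1389]
ee_rot: [[0.951, -0.311, 0.001], [-0.311, -0.951, 0.0], [0.001, -0.001, -1.0]]
contact_force: [-0.8, -0.4, 0.7]
opening: -0.0
```

Emit:
arm_command(
  steps=[
    [[0,0,0],[0,2.2,0],0],
    [[0,0,0],[0,2.2,0],0],
    [[0,0,0],[0,2.0,0],0],
    [[0,0,0],[0,0,0],0],
    [[0,0,0],[0,0,0],0],
  ],
)

```text
clock: 6.5
tool_pos: [0.5885, 0.048, 0.1394]
ee_rot: [[0.951, -0.309, 0.0], [-0.309, -0.951, 0.0], [-0.0, -0.0, -1.0]]
contact_force: [0.4, 0.9, 0.2]
opening: -0.002
```

```bash
python3 -c "
from h import *
tcp();crop('s3.png')"
```

```text
t 6.5 drive mm [ 58.9 -35.1 139.4] F [0.4 0.9 0.2]
```

View pics/s3.png

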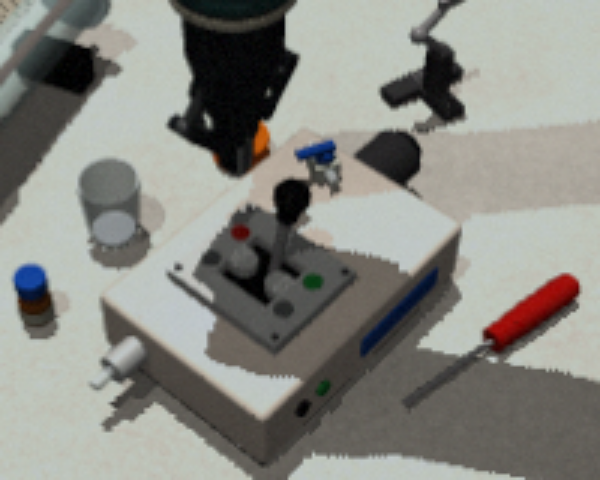

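The lever is at neutral in the right column, with the finger behind it on the far side. I push it towards the near (green) slot.

Emit:
arm_command(
  steps=[
    [[0,0,0],[-1.5,0,0],0],
    [[0,0,0],[-1.0,0,0],0],
    [[0,0,0],[-1.0,0,0],0],
    [[0,0,0],[-1.0,0,0],0],
    [[0,0,0],[-0.8,0,0],0],
  ],
)

```text
clock: 7.05
tool_pos: [0.5376, 0.0639, 0.1395]
ee_rot: [[0.951, -0.309, 0.001], [-0.309, -0.951, 0.0], [0.001, -0.0, -1.0]]
contact_force: [2.7, 1.1, -0.1]
opening: 0.001
```

Emit:
arm_command(
  steps=[
    [[0,0,0],[-0.8,0,0],0],
    [[0,0,0],[-0.5,0,0],0],
    [[0,0,0],[-0.3,0,0],0],
    [[0,0,0],[0,0,0],0],
    [[0,0,0],[0,0,0],0],
  ],
)

```text
clock: 7.55
tool_pos: [0.5227, 0.0685, 0.1393]
ee_rot: [[0.951, -0.309, -0.0], [-0.309, -0.951, 0.0], [-0.0, -0.0, -1.0]]
contact_force: [0.1, -0.5, 0.5]
opening: -0.002
```

```bash
python3 -c "
from h import *
tcp();crop('s4.png')"
```

```text
t 7.55 drive mm [-10.  -35.5 139.3] F [ 0.1 -0.5  0.5]
```

View pics/s4.png

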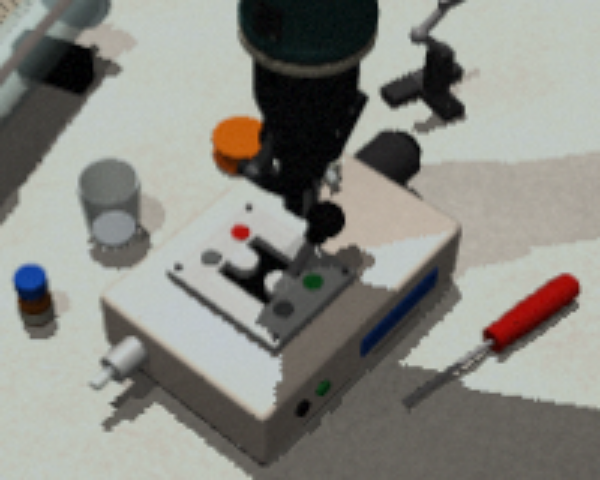

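The lever is tilted near, close to home. I push in small increments until I feel the stop.

Emit:
arm_command(
  steps=[
    [[0,0,0],[-0.2,0,0],0],
    [[0,0,0],[-0.1,0,0],0],
    [[0,0,0],[0,0,0],0],
    [[0,0,0],[0,0,0],0],
    [[0,0,0],[0,0,0],0],
  ],
)

```text
clock: 8.1
tool_pos: [0.5209, 0.069, 0.1394]
ee_rot: [[0.951, -0.309, 0.002], [-0.309, -0.951, 0.0], [0.002, -0.001, -1.0]]
contact_force: [8.1, -1.0, -5.9]
opening: -0.001
```

Emit:
arm_command(
  steps=[
    [[0,0,0],[-0.2,0,0],0],
    [[0,0,0],[0,0,0],0],
    [[0,0,0],[0,0,0],0],
    [[0,0,0],[0,0,0],0],
    [[0,0,0],[0,0,0],0],
  ],
)

```text
clock: 8.6
tool_pos: [0.5203, 0.0692, 0.1396]
ee_rot: [[0.951, -0.31, 0.004], [-0.31, -0.951, 0.0], [0.004, -0.002, -1.0]]
contact_force: [19.0, -4.2, -13.0]
opening: 0.001
```

The force climbed to 19 N with no further travel, so the lever is against the stop. I back off and rise.

Emit:
arm_command(
  steps=[
    [[0,0,0],[1.5,0,0],0],
    [[0,0,0],[3.0,0,0],0],
    [[0,0,0],[0,0,-4.0],0],
    [[0,0,0],[0,0,-4.0],0],
    [[0,0,0],[0,0,-4.0],0],
  ],
)

```text
clock: 9.1
tool_pos: [0.5605, 0.0562, 0.2604]
ee_rot: [[0.951, -0.309, -0.001], [-0.309, -0.951, 0.001], [-0.001, -0.0, -1.0]]
contact_force: [-0.0, 0.8, -0.1]
opening: -0.001
```

Emit:
arm_command(
  steps=[
    [[0,0,0],[0,3.5,0],0],
    [[0,0,0],[0,3.5,0],0],
    [[0,0,0],[0,3.5,0],0],
    [[0,0,0],[0,0,0],0],
    [[0,0,0],[0,0,0],0],
  ],
)

```text
clock: 9.6
tool_pos: [0.5282, -0.0443, 0.2594]
ee_rot: [[0.951, -0.31, -0.0], [-0.31, -0.951, 0.0], [-0.0, -0.0, -1.0]]
contact_force: [-0.2, 0.9, -0.2]
opening: 0.001
```

```bash
python3 -c "
from h import *
tcp();c=cam('wrist','w5.png')
hsv=cv2.cvtColor(c['frame'],cv2.COLOR_RGB2HSV)"
```

```text
t 9.6 drive mm [  29.3 -141.3  259.4] F [-0.2  0.9 -0.2]
```

View pics/w5.png

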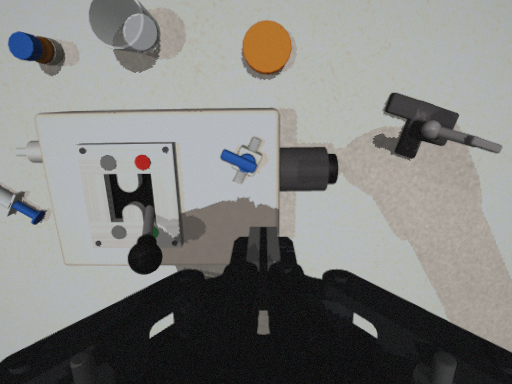

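```bash
python3 -c "
from h import *
c=cam('wrist')
for n,u,v,z in [('knob',145,254,.150),('green',153,231,.091),('red',143,162,.091),('stick',151,215,.095)]:
    d=plane(c,u,v,z)[:2]-O;print(n,np.round([d@EX*1e3,d@EY*1e3],1))
manip.close_job();tcp()"
```

```text
knob [-34.7 -33.2]
green [-38.1 -20. ]
red [ 38.7 -17.7]
stick [-17.9 -21.4]
the job is handed in; nothing more can be done
the job is handed in; nothing more can be done
```

The lever is home in the green-marked slot, the near right one, and I handed the job in at about 9.7 s of the 48 s allowed. With the fingers shut, I pushed the knob sideways from the grey side across neutral. I then pushed it from the far side until it met the stop.

**Last checks:**
- **At the stop:** the force rose to about 19 N along x (about 23 N in total), with almost no further travel.
- **Position:** the last wrist picture put the knob at about (-35, -33) mm in the drive's frame, against a nominal home of (-37, -35) mm. That puts the stick about 20 mm from the green disc, within the 25 mm limit.
- **Bystanders:** they looked undisturbed in the pictures, but I did not measure their positions afterwards. The screwdriver is hidden in the last picture; it was last seen in the side view just before the final nudges and looked in place.
- **Hand:** it was well clear, with the tip at about 0.26 m height and the force reading near zero.

No check failed or disagreed by more than about 2 mm. My position printout after hand-in was refused because the job was already closed.

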